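Lock the nail machine's slide by feel

TASK

Lock the nail machine's slide for a die change: take the locking pin from its cradle, reach its shank in under the feed head's hood, and feel along the hidden face for the lock hole with light pressure. Push the pin gently home until its flange meets the hood, let go of it there, and leave everything else on the bench where it is.

Things in the scene. Friction and masses are not known exactly. Their poses are not given: they have to be found in the camera images.
- pin_grip (a point): Locking pin (plain steel, 0.2 to 0.4 kg), lying level in its cradle, axis 56 mm above the bench. This point: middle of its flat handle, the place to grip, on the axis. x along the pin to its tip, y across, z up. Handle: flat-sided bar 80 mm long (x), 16 mm wide (y), 26 mm tall (z), from 44 mm behind to 36 mm ahead of this point.
- pin_flange (a point): The locking pin's round flange, 48 mm across, 6 mm thick; this point is the centre of its front side, 42 mm ahead of pin_grip. Same axes.
- pin_tip (a point): Tip of the locking pin, on its axis, 120 mm ahead of pin_grip. Ahead of the flange the pin is a round shank 12 mm across and 78 mm long, whose last 6 mm taper to a blunt tip 5 mm across. Same axes.
- cradle: Fixed grey-painted cradle, base 200 x 60 mm, with two notched uprights: one under the shank (62 mm high, 87 mm ahead of pin_grip), one under the handle's rear end (53 mm high, 39 mm behind pin_grip). The pin lifts straight up out of it. Origin on the bench below the pin's flange front; x along the pin towards its tip, z up.
- feeder: Feed head of the nail machine: fixed green steel housing, 210 mm wide, 160 mm deep, 106 mm high, motor on top (from 78 mm behind the front plane, up to 176 mm high). Origin on the bench under the middle of its front plane; x from the front plane into the machine, y along the front, z up. The hooded pocket in its front is described at feeder_mouth.
- feeder_mouth (a point): Middle of the pocket's opening, in the feed head's front plane, 78 mm above the bench; axes as feeder. The pocket is open to the front only: 90 mm wide (y), from 68 (its sill) to 96 mm above the bench, 45 mm deep; hood roof 8 mm thick, cheeks 10 mm. The pin is home when its flange meets the hood's front edge: the shank is then 33 mm in the lock hole.
- feeder_face (a point): Middle of the pocket's rear wall, 45 mm behind feeder_mouth; axes as feeder. It is the flat upright steel face of the slide, hidden from view. Its one opening is the lock hole: 14 mm wide, 15 mm tall, 40 mm deep along x, centre 78 mm above the bench (level with this point), its y unknown, from -24 to +24 mm of this point: the slide stopped anywhere.
- slide_rear (a point): Middle of the closed back of the housing, 160 mm behind feeder_mouth. Force: the slide inside stays put (over 100 N to shift). Press the pin on its face lightly: 5 to 10 N is enough to feel along it, 15 N to seat the pin; over 45 N spoils the face. Do not bump the housing with the gripper.
- hammer_mid (a point): Bystander: steel hammer lying flat, about 0.3 m long. A point about its middle height over its origin.
- wrench_mid (a point): Bystander: flat steel wrench lying on the bench. A point about its middle height over its origin.
- brush_mid (a point): Bystander: hand brush lying on the bench. A point about its middle height over its origin.
- oil_mid (a point): Bystander: grey oil bottle, 64 mm across, 150 mm tall, standing. A point about its middle height over its origin.
- jar_mid (a point): Bystander: glass jar with a steel lid, 70 mm across, 90 mm tall, standing. A point about its middle height over its origin.
- die_mid (a point): Bystander: small stepped steel die block, 50 x 30 x 26 mm. A point about its middle height over its origin.
- tin_mid (a point): Bystander: open steel tray, 130 x 90 x 40 mm. A point about its middle height over its origin.
Not all that is in view belongs to the job. What is shaped like the part that bears pin_grip but green is not meant.

How it is judged:
By the outcome, as a careful person would: the job done as asked, in the order asked, and still so for the second after the job is handed in, with the robot touching nothing.
It also fails if it takes over 72 s, if anything falls off the work surface, if the arm or the gripper's body presses on something with over 40 N, if the wrist force passes 120 N, or if a joint passes its speed limit or range.

ROBOT

A 6-joint arm with a two-finger parallel gripper is mounted at the origin on the work surface. World frame = base frame: x ahead of the robot, y to its left, z up, the work surface at z = 0. Lengths are in m, angles in rad, forces in N, time in s.
With the tool pointing down it reaches from about 0.3 to 1 m from the base axis. Payload 5.1 kg.
Tool frame: the origin (TCP) lies on the centre line of the jaws, within the pads' length; the fingertips stand 19 mm ahead of it and the grasp point (between the pads) is the TCP; z points along the fingers, y is the direction in which the jaws open and shut (so a half turn about z gives the same grasp; the last joint's range is limited). The gripper opens to 95 mm and grips with 3 to 60 N. Pads are 20 mm wide; open, the fingers measure 119 mm over their backs; the gripper's body (75 mm by 180 mm) begins 59 mm behind the grasp point.
Start: joints at [1.103, 0.124, 1.65, -0, 1.367, -0.083], TCP at [0.244, 0.602, 0.234] pointing down, gripper open.
Joint ranges: [-2.61, 2.61], [-1.02, 2.33], [0.03, 2.71], [-1.35, 4.49], [0.32, 2.68], [-2.91, 2.91]. Speed limits (rad/s): [2.57, 2.57, 3.14, 3.14, 3.14, 3.14].

INTERFACE

Orientations are given as a unit quaternion [w, x, y, z].
In Python, from station import read_state, cams, close_job gives the robot as it stands.
- The arm moves only by the tool servo_tool, never from a script. Its argument "moves" is one flat list of numbers, 4 for each row, row after row: the shift along the tool's x, y, z in units of 40 mm (1.0 is 40 mm), then the turn about the tool's z in degrees. In form: [tx, ty, tz, roll, tx, ty, tz, roll, ...]. A call has 1 to 8 rows; each row is the pose to reach, as a shift and turn from the pose measured when the call began, along the tool's axes at that moment; what a row does not reach only later rows make up. A row lasts 1/10 s, in which the tool goes at most 50 mm and 8.59 degrees, less where a joint would pass 70% of its speed; a pose out of reach is approached as far as the arm can. A call with a gripper value outside its range is refused whole. "jaw" is the gripper command: -1 is shut, 1 is fully open, values between are in proportion, set as the call begins (left out, the last holds). The fingers move at their own pace and stop on an object; "grip_force" is the grip in N (left out, the last holds). Time passes only in rows, so rows that repeat a pose let the fingers close. It gives the time, the measured TCP pose, the force and the opening at its end, in the units of the state.
- read_state(): the state, without advancing time (a new reading comes with each control period).
- cams.snapshot(name): name is "scene" or "top"; returns a dict with "frame" (420x560x3 uint8, red, green, blue), "depth" (420x560 float32, m along the optical axis (not along the pixel's ray), 0 where there is no reading), "fx", "fy", "cx", "cy" (pixels), "cam_to_world" (4x4, takes a point from camera to world coordinates). Camera axes: x right, y down, z forward; pixel columns grow to the right and rows downward; lengths in m; the calibration is good to about 2 mm. A picture is of the moment at which its call begins.
- close_job(): hands the job in, once; it reports no verdict.
The state is a dict: "clock": time; "q": joint angles; "joint_vel": joint speeds; "effort": joint torques, N m; "tcp_pos": TCP position; "ee_rot": TCP orientation; "ft_force": force on the tool from outside, world axes, zero at the start; "moment": the same for the moment, N m; "finger_gap": opening from 0.0 (shut) to 1.0 (fully open).
Only numpy, scipy, OpenCV 4.12 (cv2) and the standard library are available. Lean on these libraries where they do the work, as an engineer would, in place of code of your own. Each camera call takes 0.05 s, during which the arm holds its last target. There are 200 camera calls.

## Working session

There is one attempt and no reset: what is moved stays moved. The work goes in short steps, Python scripts to look and compute and a tool call to move; the robot and the scene stay as the last step left them, time stands still between calls to the robot, and variables do not carry over. Pictures are saved under pics/ and viewed, about 8 in all and at most 12, crops included, and the job is handed in when it is done.

Besides the shell and the picture viewer there is one more tool, called after ">>>" as name(argument=value, ...) on one line, values as JSON. servo_tool: Moves the arm, as the interface text tells. Its arguments: {"type":"object","properties":{"moves":{"type":"array"},"jaw":{"type":"number"},"grip_force":{"type":"number"}},"required":["moves"]}

```bash
mkdir -p pics; cat > h.py <<'E'
import numpy as np, cv2
from station import read_state, cams, close_job
def snap(n):
    s=cams.snapshot(n); np.savez('%s.npz'%n,**s); return s
def cloud(s):
    d=s['depth']; v,u=np.mgrid[:d.shape[0],:d.shape[1]]
    P=np.stack([(u-s['cx'])/s['fx']*d,(v-s['cy'])/s['fy']*d,d,np.ones_like(d)],-1)@np.array(s['cam_to_world']).T
    P=P[...,:3]; P[d==0]=np.nan; return P
E
python3 - <<'E'
from h import *
for n in('scene','top'):
    s=snap(n); cv2.imwrite('pics/%s0.png'%n,cv2.resize(s['frame'][...,::-1],(784,588)))
    print(n,np.round(s['cam_to_world'],3).tolist(),s['fx'])
print(read_state())
E
```

```text
scene [[0.429, 0.574, -0.697, 1.45], [0.903, -0.278, 0.327, -0.425], [-0.006, -0.77, -0.638, 0.91], [0.0, 0.0, 0.0, 1.0]] 502.0421241751329
top [[-0.014, -0.98, 0.201, 0.294], [-1.0, 0.014, -0.003, -0.04], [0.001, -0.201, -0.98, 1.288], [0.0, 0.0, 0.0, 1.0]] 454.95936597804234
{'clock': 0.1, 'q': array([ 1.10341103e+00,  1.24433275e-01,  1.65152450e+00, -2.68444696e-05,
        1.36750267e+00, -8.26052005e-02]), 'joint_vel': array([-0.00063695,  0.00263336, -0.00309529,  0.000119  , -0.00419702,
       -0.0016888 ]), 'effort': array([-1.05679790e-04, -4.18882906e+01, -3.61095393e+01,  7.77252065e-02,
        4.61643934e-02, -7.26435633e-05]), 'tcp_pos': array([0.24377242, 0.60197172, 0.23252187]), 'ee_rot': array([-2.40942769e-04,  1.91202637e-01,  9.81550141e-01, -9.02374829e-04]), 'ft_force': array([ 0.3985117 , -0.01652977,  0.15842373]), 'moment': array([-0.01594231, -0.02158613,  0.01551578]), 'finger_gap': 0.998017567264695}
```

View pics/scene0.png

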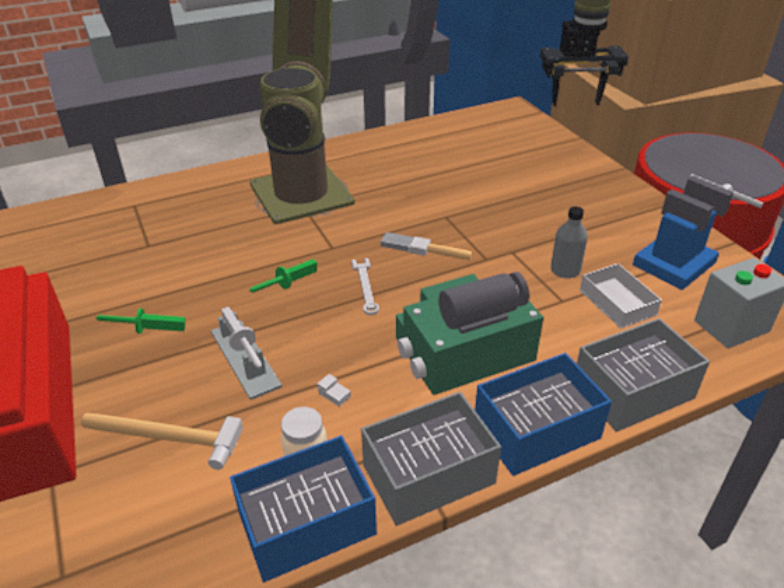

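View pics/top0.png

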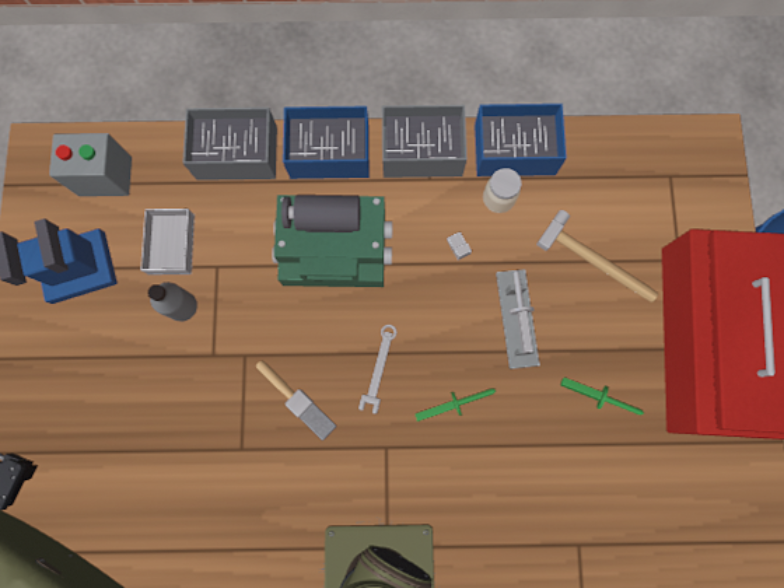

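Candidates: the steel pin in the grey cradle (top ≈ (518,315)), and green look-alikes at (455,404) and (602,397). The steel one in the cradle fits. I'll confirm it in a crop and measure.

```bash
python3 - <<'E'
from h import *
t=dict(np.load('top.npz'));P=cloud(t);s=dict(np.load('scene.npz'));Q=cloud(s)
k=560/784
a=cv2.resize(t['frame'][180:270,345:395,::-1],(400,600)[::1] if 0 else (330,594),interpolation=cv2.INTER_CUBIC)
b=cv2.resize(s['frame'][210:290,145:205,::-1],(445,594),interpolation=cv2.INTER_CUBIC)
cv2.imwrite('pics/crop1.png',np.hstack([a,b]))
def pts(ulo,uhi,vlo,vhi,C):
    return C[vlo:vhi,ulo:uhi].reshape(-1,3)
A=pts(345,395,180,270,P);A=A[~np.isnan(A[:,0])]
B=pts(145,205,210,290,Q);B=B[~np.isnan(B[:,0])]
for n,X in(('top',A),('scene',B)):
    h=X[X[:,2]>.045]; 
    if n=='scene': h=h[(h[:,0]>A[A[:,2]>.045][:,0].min()-.02)&(h[:,0]<A[A[:,2]>.045][:,0].max()+.02)]
    c=h.mean(0); w,V=np.linalg.eigh(np.cov(h[:,:2].T)); d=V[:,1]*np.sign(V[0,1]); q=(h[:,:2]-c[:2])@V[:,1]*np.sign(V[0,1]); r=(h[:,:2]-c[:2])@np.array([-d[1],d[0]])
    print(n,len(h),c,d,np.degrees(np.arctan2(d[1],d[0])))
    for e in np.arange(q.min(),q.max(),.008):
        m=(q>=e)&(q<e+.008)
        if m.sum()>2: print(np.round([e*1e3,m.sum(),h[m,2].max()*1e3,np.median(h[m,2])*1e3,r[m].min()*1e3,r[m].max()*1e3,np.median(r[m])*1e3],1))
# feeder
for n,C,(u0,u1,v0,v1) in(('top',P,(190,285,130,210)),('scene',Q,(275,395,185,285))):
    X=pts(u0,u1,v0,v1,C);X=X[~np.isnan(X[:,0])]
    R=X[(X[:,2]>.1)&(X[:,2]<.111)]
    box=cv2.minAreaRect((R[:,:2]*1000).astype(np.float32)); print(n,'roof',len(R),np.median(R[:,2]),box)
    H=X[(X[:,2]>.03)]; print('z>.03 minAreaRect',cv2.minAreaRect((H[:,:2]*1000).astype(np.float32)),np.nanmax(X[:,2]))
E
```

```text
top 456 [ 0.49798031 -0.28405033  0.0636198 ] [0.99647832 0.08385082] 4.809945502093414
[-73.6  40.   72.   60.7 -17.   15.3  -0.6]
[-65.6  26.   72.6  68.1 -14.9  14.    0.3]
[-57.6  22.   74.1  68.1 -10.7   6.7   0.4]
[-49.6  22.   73.3  67.8  -9.2   6.1  -0.4]
[-41.6  22.   73.1  68.4  -9.    6.4   1.2]
[-33.6  20.   74.9  65.7  -9.1   6.2   1.3]
[-25.6  24.   72.8  67.8  -9.1   6.5   0.3]
[-17.6  21.   71.1  67.7  -8.    6.2   0.3]
[-9.6 21.  73.8 69.  -8.9  6.7  0.4]
[ -1.6  24.   72.3  68.3 -10.   21.4   1.5]
[  6.4  57.   85.3  71.9 -22.9  22.4   1.3]
[14.4 10.  62.9 59.3 -6.1  4.3  0.3]
[22.4 14.  64.2 60.5 -7.1  4.1 -0.3]
[30.4 11.  64.4 60.7 -5.6  3.2 -1.9]
[38.4 12.  64.  59.2 -6.6  5.4 -0.3]
[ 46.4  29.   65.9  59.1 -17.5  16.1  -0.8]
[ 54.4  39.   66.2  60.1 -17.2  16.7   2.7]
[ 62.4  15.   64.1  59.7 -10.   14.2   0.3]
[70.4 12.  66.  60.4 -5.   3.2 -0.5]
[78.4 12.  68.  61.9 -6.5  4.7  0.9]
[86.4  3.  55.8 55.5 -4.6  0.5 -2.2]
scene 538 [ 0.5102783  -0.28538943  0.06152476] [0.99469846 0.10283467] 5.902426701025632
[-85.5  22.   69.8  59.8 -14.2  19.   -1.5]
[-77.5  30
[... 624 characters left out ...]
2.6]
[ 50.5  54.   63.1  56.  -16.4  17.5  -1.2]
[58.5  9.  62.6 59.7 -4.5  5.7  1.1]
[66.5 15.  63.  59.3 -4.9  5.2  0. ]
[74.5 10.  60.9 58.2 -4.3  4.2  0. ]
top roof 2521 0.10538487152320686 ((653.0310668945312, 88.96617889404297), (210.18565368652344, 161.0020751953125), 88.48835754394531)
z>.03 minAreaRect ((652.5098266601562, 89.14201354980469), (240.3240509033203, 161.48362731933594), 88.28620910644531) 0.1805432534005207
scene roof 1760 0.10500392857367652 ((654.99853515625, 89.00531768798828), (212.93467712402344, 164.55712890625), 88.5979232788086)
z>.03 minAreaRect ((712.949951171875, 77.73248291015625), (235.086669921875, 284.7464294433594), 83.36713409423828) 0.17787016471609585
```

View pics/crop1.png

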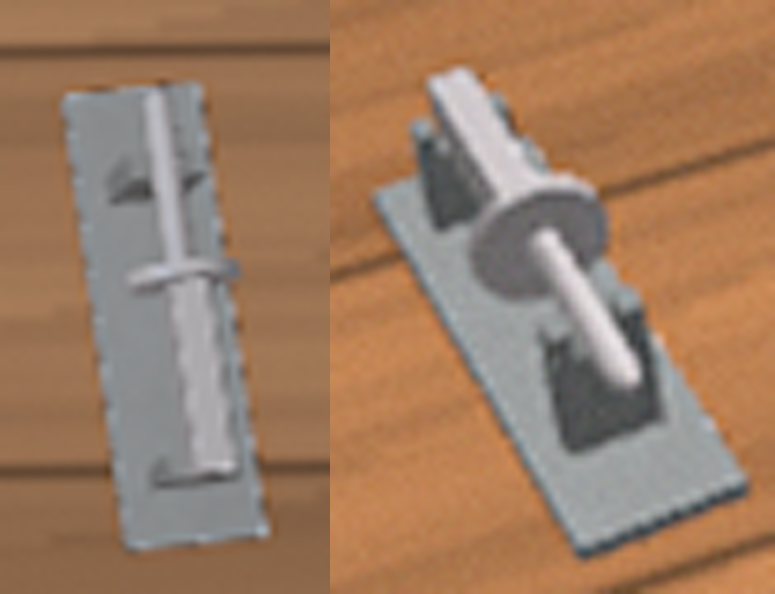

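The crop confirms it: plain steel pin in the grey cradle, handle nearer the robot (crop left ≈ (205,400)), shank pointing +x, away from the robot. Next I refine its pose and compute the first moves.

```bash
cat >> h.py <<'E'
from scipy.spatial.transform import Rotation as Ro
def go(target,yaw=None):
    """units/deg row from present pose; yaw = pin x direction (tool -x), deg"""
    r=read_state(); w,x,y,z=r['ee_rot']; R=Ro.from_quat([x,y,z,w]).as_matrix()
    cur=np.degrees(np.arctan2(-R[1,0],-R[0,0]))
    d=R.T@(np.array(target)-r['tcp_pos'])
    print('clk',round(r['clock'],2),'tcp',np.round(r['tcp_pos'],4),'yaw',round(cur,2),'F',np.round(r['ft_force'],1),'gap',round(r['finger_gap'],3),'tilt',np.round(R[2],4))
    print('row',np.round(d/.04,3),'roll',None if yaw is None else round(-(yaw-cur),2),'dist',np.linalg.norm(d))
E
python3 - <<'E'
from h import *
for n,(u0,u1,v0,v1) in(('top',(345,395,180,270)),('scene',(145,205,210,290))):
    X=cloud(dict(np.load(n+'.npz')))[v0:v1,u0:u1].reshape(-1,3);X=X[X[:,2]>.045]
    g=np.array([.470,-.2868]);d=np.array([np.cos(.092),np.sin(.092)])
    for it in range(3):
        q=(X[:,:2]-g)@d; r=(X[:,:2]-g)@[-d[1],d[0]]
        m=((q>-.03)&(q<.03)&(abs(r)<.012)&(X[:,2]>.062))|((((q>.05)&(q<.075))|((q>.1)&(q<.122)))&(abs(r)<.010)&(X[:,2]>.054))
        a,b=np.polyfit(q[m],r[m],1); g=g+b*np.array([-d[1],d[0]]); t=np.arctan2(d[1],d[0])+np.arctan(a); d=np.array([np.cos(t),np.sin(t)])
    q=(X[:,:2]-g)@d; r=(X[:,:2]-g)@[-d[1],d[0]]
    fl=q[(abs(r)>.012)&(X[:,2]>.066)&(q>.02)&(q<.06)]
    print(n,m.sum(),g,np.degrees(t),'flange q',np.percentile(fl,[5,50,95]),'ends',np.sort(q[(abs(r)<.006)])[[3,-3]])
go([.47,-.287,.2],5.2)
E
```

```text
top 201 [ 0.47007989 -0.28766585] 5.0505864939757945 flange q [0.03455605 0.0369966  0.03959842] ends [-0.04367567  0.11499696]
scene 163 [ 0.47017882 -0.28873824] 5.4087324772042065 flange q [0.03582373 0.04150344 0.04443241] ends [-0.03849647  0.12126685]
clk 0.1 tcp [0.2438 0.602  0.2325] yaw -22.05 F [ 0.4 -0.   0.2] gap 0.998 tilt [ 1.0e-04 -1.9e-03 -1.0e+00]
row [-13.584 -18.475   0.846] roll -27.25 dist 0.917881967550849
```

>>> servo_tool(moves=[-13.584, -18.475, 0, -27.25, -13.584, -18.475, 0, -27.25, -13.584, -18.475, 0, -27.25, -13.584, -18.475, 0, -27.25, -13.584, -18.475, 0, -27.25, -13.584, -18.475, 0, -27.25, -13.584, -18.475, 0, -27.25, -13.584, -18.475, 0, -27.25], jaw=1)

```text
clock: 0.9
tcp_pos: [0.3422, 0.2129, 0.2333]
ee_rot: [-0.0, -0.046, 0.999, -0.001]
ft_force: [1.2, -0.7, 0.8]
finger_gap: 1.001
```

```bash
python3 -c "
from h import *
go([.47,-.288,.2],5.2)"
```

```text
clk 0.9 tcp [0.3422 0.2129 0.2333] yaw 5.26 F [ 1.2 -0.7  0.8] gap 1.001 tilt [ 8.0e-04 -1.7e-03 -1.0e+00]
row [ -2.034 -12.761   0.854] roll 0.06 dist 0.5180179586371557
```

>>> servo_tool(moves=[-2.03, -12.76, 0, 0, -2.03, -12.76, 0, 0, -2.03, -12.76, 0, 0, -2.03, -12.76, 0, 0, -2.03, -12.76, 0.5, 0, -2.03, -12.76, 0.85, 0, -2.03, -12.76, 0.85, 0, -2.03, -12.76, 0.85, 0])

```text
clock: 1.7
tcp_pos: [0.4402, -0.1741, 0.2133]
ee_rot: [-0.0, -0.045, 0.999, -0.001]
ft_force: [1.5, 0.6, 0.4]
finger_gap: 0.999
```

```bash
python3 -c "
from h import *
go([.47,-.288,.2],5.2)"
```

```text
clk 1.7 tcp [ 0.4402 -0.1741  0.2133] yaw 5.2 F [1.5 0.6 0.4] gap 0.999 tilt [ 6.0e-04 -1.5e-03 -1.0e+00]
row [-0.483 -2.902  0.337] roll 0.0 dist 0.11844978447624986
```

>>> servo_tool(moves=[-0.483, -2.9, 0.34, 0, -0.483, -2.9, 0.34, 0, -0.483, -2.9, 0.34, 0, -0.483, -2.9, 0.34, 0, -0.483, -2.9, 0.8, 0, -0.483, -2.9, 1.6, 0, -0.483, -2.9, 2.2, 0, -0.483, -2.9, 2.2, 0])

```text
clock: 2.5
tcp_pos: [0.4673, -0.285, 0.1212]
ee_rot: [-0.004, -0.046, 0.999, 0.002]
ft_force: [0.3, 0.0, -1.0]
finger_gap: 1.0
```

```bash
python3 -c "
from h import *
go([.47,-.288,.058],5.2)
s=snap('scene');cv2.imwrite('pics/g1.png',cv2.resize(s['frame'][170:310,110:270,::-1],(640,560)))"
```

```text
clk 2.5 tcp [ 0.4673 -0.285   0.1212] yaw 5.26 F [ 0.3  0.  -1. ] gap 1.0 tilt [ 0.0068  0.0045 -1.    ]
row [-0.07  -0.088  1.58 ] roll 0.06 dist 0.06336329226783378
```

View pics/g1.png

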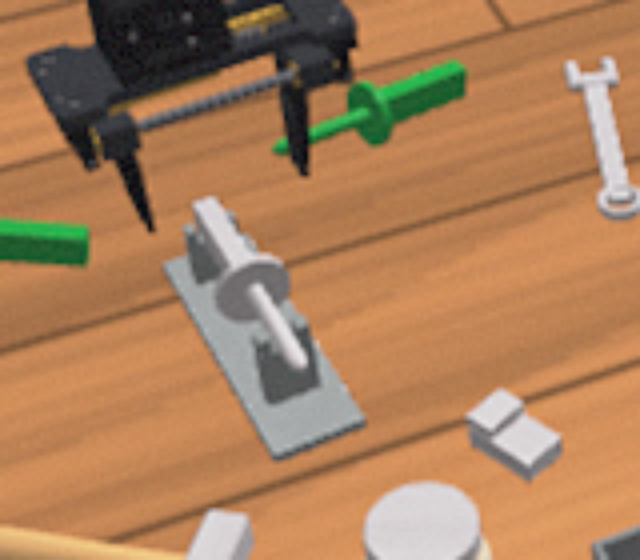

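The jaws (tips ≈ (150,230) and (305,172)) straddle the steel handle. Descending.

>>> servo_tool(moves=[-0.07, -0.085, 0.6, 0, -0.07, -0.085, 1.2, 0, -0.07, -0.085, 1.6, 0, -0.07, -0.085, 1.62, 0, -0.07, -0.085, 1.62, 0, -0.07, -0.085, 1.62, 0, -0.07, -0.085, 1.62, 0])

```text
clock: 3.25
tcp_pos: [0.4724, -0.2898, 0.0605]
ee_rot: [-0.001, -0.046, 0.999, -0.0]
ft_force: [0.0, -0.9, 0.2]
finger_gap: 0.995
```

```bash
python3 -c "
from h import *
go([.47,-.288,.0565],5.2)"
```

```text
clk 3.25 tcp [ 0.4724 -0.2898  0.0605] yaw 5.26 F [ 0.  -0.9  0.2] gap 0.995 tilt [ 1.9e-03 -1.0e-04 -1.0e+00]
row [0.055 0.049 0.1  ] roll 0.06 dist 0.004972137225016435
```

>>> servo_tool(moves=[0.055, 0.045, 0.1, 0, 0.055, 0.045, 0.1, 0, 0.055, 0.045, 0.1, 0, 0.055, 0.045, 0.1, 0])

```text
clock: 3.65
tcp_pos: [0.47, -0.2882, 0.0565]
ee_rot: [-0.001, -0.046, 0.999, -0.0]
ft_force: [-0.5, 0.7, -0.3]
finger_gap: 1.002
```

>>> servo_tool(moves=[0, 0, 0, 0, 0, 0, 0, 0, 0, 0, 0, 0, 0, 0, 0, 0, 0, 0, 0, 0, 0, 0, 0, 0, 0, 0, 0, 0, 0, 0, 0, 0], jaw=-1, grip_force=10)

```text
clock: 4.45
tcp_pos: [0.47, -0.2882, 0.0565]
ee_rot: [-0.001, -0.046, 0.999, -0.0]
ft_force: [-0.1, 0.2, 0.7]
finger_gap: 0.385
```

```bash
python3 -c "
from h import *
go([.47,-.288,.0565],5.2)"
```

```text
clk 4.45 tcp [ 0.47   -0.2882  0.0565] yaw 5.26 F [-0.1  0.2  0.7] gap 0.385 tilt [ 1.9e-03 -1.0e-04 -1.0e+00]
row [-0.     0.004  0.001] roll 0.06 dist 0.00016594059823577345
```

>>> servo_tool(moves=[0, 0, 0, 0, 0, 0, 0, 0, 0, 0, 0, 0, 0, 0, 0, 0, 0, 0, 0, 0, 0, 0, 0, 0, 0, 0, 0, 0, 0, 0, 0, 0])

```text
clock: 5.25
tcp_pos: [0.47, -0.2882, 0.0565]
ee_rot: [-0.001, -0.046, 0.999, -0.0]
ft_force: [-0.7, -0.8, 0.2]
finger_gap: 0.166
```

>>> servo_tool(moves=[0, 0, 0, 0, 0, 0, 0, 0, 0, 0, 0, 0, 0, 0, 0, 0], grip_force=55)

```text
clock: 5.65
tcp_pos: [0.47, -0.2882, 0.0565]
ee_rot: [-0.001, -0.046, 0.999, -0.0]
ft_force: [0.9, -0.9, 0.6]
finger_gap: 0.167
```

```bash
python3 -c "
from h import *
print(read_state()['moment'])
go([.43,-.288,.13],-1.5)"
```

```text
[-0.02474159 -0.04324284  0.01992413]
clk 5.65 tcp [ 0.47   -0.2882  0.0565] yaw 5.26 F [ 0.9 -0.9  0.6] gap 0.167 tilt [ 1.9e-03 -2.0e-04 -1.0e+00]
row [ 0.999  0.096 -1.835] roll 6.76 dist 0.08365711539163626
```

>>> servo_tool(moves=[0, 0, -0.3, 0, 0, 0, -0.7, 0, 0, 0, -1.2, 0, 0, 0, -1.7, 0, 0.3, 0, -1.8, 0, 0.8, 0, -1.83, 3, 1.0, 0, -1.83, 6.76, 1.0, 0, -1.83, 6.76])

```text
clock: 6.45
tcp_pos: [0.4286, -0.2916, 0.1295]
ee_rot: [-0.001, 0.014, 1.0, 0.0]
ft_force: [-0.0, 0.6, -3.0]
finger_gap: 0.164
```

```bash
python3 -c "
from h import *
print(read_state()['moment'])
go([.42,.088,.12],-1.5)"
```

```text
[ 0.0507425   0.03200002 -0.00902564]
clk 6.45 tcp [ 0.4286 -0.2916  0.1295] yaw -1.56 F [-0.   0.6 -3. ] gap 0.164 tilt [ 0.0028  0.     -1.    ]
row [0.471 9.48  0.239] roll -0.06 dist 0.3797957800432264
```

>>> servo_tool(moves=[0.47, 1.2, 0, 0, 0.47, 2.4, 0, 0, 0.47, 3.6, 0, 0, 0.47, 4.8, 0, 0, 0.47, 6.0, 0, 0, 0.47, 7.2, 0.1, 0, 0.47, 8.4, 0.2, 0, 0.47, 9.48, 0.24, 0])

```text
clock: 7.25
tcp_pos: [0.4194, 0.0901, 0.1197]
ee_rot: [-0.001, 0.012, 1.0, 0.0]
ft_force: [0.7, -0.1, -1.9]
finger_gap: 0.166
```

>>> servo_tool(moves=[0, 0, 0, 0, 0, 0, 0, 0, 0, 0, 0, 0])

```text
clock: 7.55
tcp_pos: [0.4193, 0.0896, 0.1196]
ee_rot: [-0.001, 0.012, 1.0, -0.0]
ft_force: [-0.5, 0.1, -2.0]
finger_gap: 0.162
```

```bash
python3 - <<'E'
from h import *
go([.42,.088,.0785],-1.5)
for n in('top','scene'):
    s=snap(n);X=cloud(s)
    if n=='top':
        cv2.imwrite('pics/t2.png',cv2.resize(s['frame'][120:260,170:310,::-1],(590,590)))
    # feeder roof fit, front edge
    m=(X[...,2]>.098)&(X[...,2]<.112)&(X[...,0]>.56)&(X[...,0]<.75)&(X[...,1]>-.03)&(X[...,1]<.21)
    R=X[m]; print(n,cv2.minAreaRect((R[:,:2]*1000).astype(np.float32)),np.median(R[:,2]))
    # front edge
    xs=[]
    for y in np.arange(0,.18,.008):
        k=abs(R[:,1]-y)<.004
        if k.sum()>3: xs.append((y,np.percentile(R[k,0],2)))
    xs=np.array(xs);p=np.polyfit(xs[:,0],xs[:,1],1);print('front x at y=.089',np.polyval(p,.089),'slope deg',np.degrees(np.arctan(p[0])),np.round(xs[:,1]*1e3,0))
    for lo,hi in((-.05,.02),(.16,.23)): 
        k=(R[:,1]>lo)&(R[:,1]<hi); print(np.percentile(R[k,1],[1,99]))
    # pin: shank points
    d=np.array([np.cos(-.027),np.sin(-.027)]);t=read_state()['tcp_pos'];
    q=(X[...,:2]-t[:2])@d; r=(X[...,:2]-t[:2])@[-d[1],d[0]]
    m=(q>.045)&(q<.13)&(abs(r)<.012)&(abs(X[...,2]-t[2])<.02); 
    if m.sum()>20: print('shank',m.sum(),'fit r',np.polyfit(q[m],r[m],1),'fit z',np.polyfit(q[m],X[m][:,2]-t[2],1),q[m].max())
E
```

```text
clk 7.55 tcp [0.4193 0.0896 0.1196] yaw -1.42 F [-0.5  0.1 -2. ] gap 0.162 tilt [ 2.8e-03 -1.0e-04 -1.0e+00]
row [-0.022 -0.04   1.028] roll 0.08 dist 0.04114553680370122
top ((652.4999389648438, 89.14637756347656), (210.55960083007812, 161.2075958251953), 88.4542236328125) 0.10530836483219619
front x at y=.089 0.5861494465147964 slope deg 1.0081066324756562 [606. 607. 606. 606. 580. 573. 572. 573. 574. 574. 573. 574. 574. 575.
 574. 576. 574. 576. 575. 610. 610. 610. 611.]
[-0.01635932  0.01946157]
[0.16022406 0.19434929]
shank 38 fit r [-0.05044519  0.0059397 ] fit z [0.00116002 0.00292095] 0.11679609783699511
scene ((654.820068359375, 90.15838623046875), (214.17710876464844, 165.1708221435547), 88.5020751953125) 0.10491728286589252
front x at y=.089 0.6043943392685573 slope deg 21.60692568483517 [610. 610. 609. 608. 603. 575. 575. 575. 575. 575. 575. 576. 577. 576.
 577. 576. 577. 575. 576. 701. 699. 696. 697.]
[-0.01760215  0.01953427]
[0.16037985 0.19456922]
shank 97 fit r [ 0.01501824 -0.00227953] fit z [0.0136784  0.00080684] 0.121081359053655
```

View pics/t2.png

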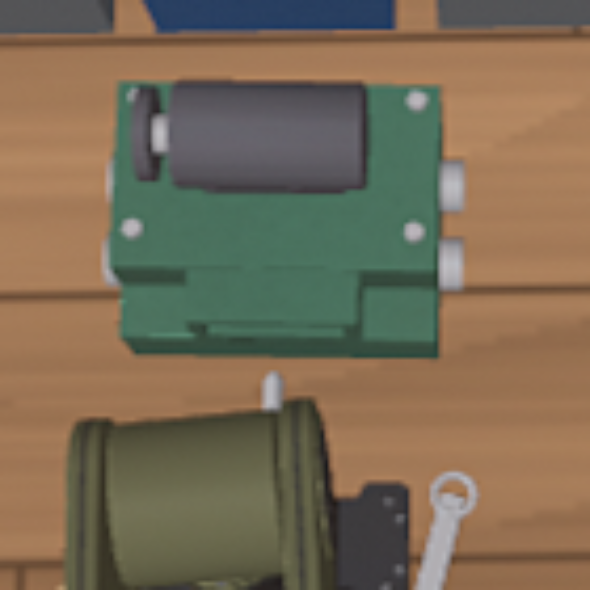

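The top view shows the shank tip at ≈ (272,378), in front of the hood (front edge ≈ row 340). The mouth works out at ≈ (0.573, 0.091). I'll lower to hole height and start at the −y end.

>>> servo_tool(moves=[0, -0.2, 0.5, 0.1, 0, -0.49, 1.03, 0.1, 0, -0.49, 1.03, 0.1, 0, -0.49, 1.03, 0.1, 0, -0.49, 1.03, 0.1])

```text
clock: 8.15
tcp_pos: [0.4199, 0.0693, 0.0798]
ee_rot: [-0.0, 0.015, 1.0, 0.0]
ft_force: [0.5, 0.5, -2.5]
finger_gap: 0.166
```

```bash
python3 -c "
from h import *
go([.488,.0703,.0785],-1.55)"
```

```text
clk 8.15 tcp [0.4199 0.0693 0.0798] yaw -1.68 F [ 0.5  0.5 -2.5] gap 0.166 tilt [ 5.e-04  4.e-04 -1.e+00]
row [-1.702  0.074  0.032] roll -0.13 dist 0.06816852288345757
```

>>> servo_tool(moves=[0, 0.02, 0.032, -0.1, -0.4, 0.04, 0.032, -0.1, -0.8, 0.06, 0.032, -0.1, -1.2, 0.074, 0.032, -0.1, -1.5, 0.074, 0.032, -0.1, -1.7, 0.074, 0.032, -0.1, -1.7, 0.074, 0.032, -0.1, -1.7, 0.074, 0.032, -0.1])

```text
clock: 8.95
tcp_pos: [0.4875, 0.0704, 0.0783]
ee_rot: [-0.001, 0.014, 1.0, 0.0]
ft_force: [-0.0, 0.7, -3.5]
finger_gap: 0.164
```

```bash
python3 -c "
from h import *
go([.498,.0703,.0785],-1.55)"
```

```text
clk 8.95 tcp [0.4875 0.0704 0.0783] yaw -1.57 F [-0.   0.7 -3.5] gap 0.164 tilt [ 1.3e-03  5.0e-04 -1.0e+00]
row [-0.262  0.006 -0.004] roll -0.02 dist 0.010474763224812417
```

>>> servo_tool(moves=[-0.05, 0, -0.004, 0, -0.1, 0, -0.004, 0, -0.14, 0, -0.004, 0, -0.16, 0, -0.004, 0, -0.175, 0, -0.004, 0, -0.175, 0, -0.004, 0])

```text
clock: 9.55
tcp_pos: [0.4946, 0.0702, 0.0785]
ee_rot: [-0.001, 0.014, 1.0, 0.0]
ft_force: [0.2, 0.0, -2.6]
finger_gap: 0.161
```

>>> servo_tool(moves=[-0.02, 0, 0, 0, -0.03, 0, 0, 0, -0.04, 0, 0, 0, -0.05, 0, 0, 0, -0.05, 0, 0, 0])

```text
clock: 10.05
tcp_pos: [0.4966, 0.0701, 0.0785]
ee_rot: [-0.001, 0.014, 1.0, 0.0]
ft_force: [-0.3, 0.4, -2.5]
finger_gap: 0.165
```

>>> servo_tool(moves=[-0.01, 0, 0, 0, -0.02, 0, 0, 0, -0.03, 0, 0, 0, -0.03, 0, 0, 0, -0.03, 0, 0, 0])

```text
clock: 10.55
tcp_pos: [0.4979, 0.0701, 0.0785]
ee_rot: [-0.001, 0.014, 1.0, 0.0]
ft_force: [0.0, -0.7, -2.4]
finger_gap: 0.17
```

>>> servo_tool(moves=[-0.01, 0, 0, 0, -0.02, 0, 0, 0, -0.03, 0, 0, 0, -0.03, 0, 0, 0, -0.03, 0, 0, 0])

```text
clock: 11.05
tcp_pos: [0.4985, 0.07, 0.0783]
ee_rot: [-0.001, 0.014, 1.0, 0.0]
ft_force: [-4.0, 0.2, -0.6]
finger_gap: 0.163
```

Contact at TCP x = 0.4985 m with 4 N, matching the predicted 0.498. Sweeping toward +y in 6 mm calls, lightly pressed.

>>> servo_tool(moves=[-0.025, 0.03, -0.004, 0, -0.025, 0.055, -0.004, 0, -0.025, 0.08, -0.004, 0, -0.025, 0.105, -0.004, 0, -0.025, 0.13, -0.004, 0, -0.025, 0.15, -0.004, 0, -0.025, 0.15, -0.004, 0])

```text
clock: 11.75
tcp_pos: [0.4987, 0.0758, 0.0777]
ee_rot: [-0.003, 0.014, 1.0, -0.0]
ft_force: [-5.2, -1.6, -2.8]
finger_gap: 0.166
```

```bash
cat >> h.py <<'E'
def tip():
    r=read_state(); w,x,y,z=r['ee_rot']; R=Ro.from_quat([x,y,z,w]).as_matrix()
    p=r['tcp_pos']-R[:,0]*.12; print('tip',np.round(p,4),'tcp',np.round(r['tcp_pos'],4),'toolx',np.round(R[:,0],4),'F',np.round(r['ft_force'],1),'M',np.round(r['moment'],2))
E
python3 -c "
from h import *
tip()"
```

```text
tip [0.6186 0.0725 0.0771] tcp [0.4987 0.0758 0.0777] toolx [-0.9996  0.0278  0.0052] F [-5.2 -1.6 -2.8] M [-0.31  0.79 -0.26]
```

>>> servo_tool(moves=[-0.005, 0.02, -0.035, 0, -0.012, 0.05, -0.035, 0, -0.012, 0.075, -0.035, 0, -0.012, 0.1, -0.035, 0, -0.012, 0.125, -0.035, 0, -0.012, 0.15, -0.035, 0, -0.012, 0.15, -0.035, 0])

```text
clock: 12.45
tcp_pos: [0.4988, 0.0818, 0.0789]
ee_rot: [-0.003, 0.014, 1.0, -0.0]
ft_force: [-3.1, -2.2, -2.4]
finger_gap: 0.166
```

```bash
python3 -c "
from h import *
tip()"
```

```text
tip [0.6188 0.0785 0.0781] tcp [0.4988 0.0818 0.0789] toolx [-0.9996  0.0279  0.0065] F [-3.1 -2.2 -2.4] M [-0.31  0.76 -0.27]
```

>>> servo_tool(moves=[-0.012, 0.025, -0.008, 0, -0.012, 0.05, -0.008, 0, -0.012, 0.075, -0.008, 0, -0.012, 0.1, -0.008, 0, -0.012, 0.125, -0.008, 0, -0.012, 0.15, -0.008, 0, -0.012, 0.15, -0.008, 0])

```text
clock: 13.15
tcp_pos: [0.499, 0.0878, 0.0789]
ee_rot: [-0.004, 0.014, 1.0, -0.0]
ft_force: [-5.2, -1.5, -2.6]
finger_gap: 0.169
```

>>> servo_tool(moves=[-0.01, 0.025, -0.01, 0, -0.01, 0.05, -0.01, 0, -0.01, 0.075, -0.01, 0, -0.01, 0.1, -0.01, 0, -0.01, 0.125, -0.01, 0, -0.01, 0.15, -0.01, 0, -0.01, 0.15, -0.01, 0])

```text
clock: 13.85
tcp_pos: [0.4992, 0.0938, 0.0791]
ee_rot: [-0.004, 0.014, 1.0, -0.0]
ft_force: [-4.7, -2.1, -3.3]
finger_gap: 0.169
```

```bash
python3 -c "
from h import *
tip()"
```

```text
tip [0.6191 0.0904 0.078 ] tcp [0.4992 0.0938 0.0791] toolx [-0.9996  0.028   0.0088] F [-4.7 -2.1 -3.3] M [-0.37  0.85 -0.28]
```

>>> servo_tool(moves=[-0.01, 0.025, -0.008, 0, -0.01, 0.05, -0.008, 0, -0.01, 0.075, -0.008, 0, -0.01, 0.1, -0.008, 0, -0.01, 0.125, -0.008, 0, -0.01, 0.15, -0.008, 0, -0.01, 0.15, -0.008, 0])

```text
clock: 14.55
tcp_pos: [0.4993, 0.0998, 0.0792]
ee_rot: [-0.005, 0.014, 1.0, -0.001]
ft_force: [-4.9, -2.4, -2.7]
finger_gap: 0.166
```

>>> servo_tool(moves=[-0.01, 0.025, -0.008, 0, -0.01, 0.05, -0.008, 0, -0.01, 0.075, -0.008, 0, -0.01, 0.1, -0.008, 0, -0.01, 0.125, -0.008, 0, -0.01, 0.15, -0.008, 0, -0.01, 0.15, -0.008, 0])

```text
clock: 15.25
tcp_pos: [0.4996, 0.1059, 0.0793]
ee_rot: [-0.005, 0.014, 1.0, -0.001]
ft_force: [-4.1, -2.1, -3.5]
finger_gap: 0.163
```

>>> servo_tool(moves=[-0.01, 0.025, -0.006, 0, -0.01, 0.05, -0.006, 0, -0.01, 0.075, -0.006, 0, -0.01, 0.1, -0.006, 0, -0.01, 0.125, -0.006, 0, -0.01, 0.15, -0.006, 0, -0.01, 0.15, -0.006, 0])

```text
clock: 15.95
tcp_pos: [0.5005, 0.1121, 0.0798]
ee_rot: [-0.005, 0.014, 1.0, -0.0]
ft_force: [0.8, 0.1, -1.9]
finger_gap: 0.167
```

```bash
python3 -c "
from h import *
tip()"
```

```text
tip [0.6205 0.1087 0.0786] tcp [0.5005 0.1121 0.0798] toolx [-0.9996  0.0278  0.0099] F [ 0.8  0.1 -1.9] M [ 0.06  0.05 -0.  ]
```

The tip dropped in: x advanced about 1 mm and the force went to zero. Now I'll find the hole's lateral limits.

>>> servo_tool(moves=[-0.02, 0, 0, 0, -0.04, 0.01, 0, 0, -0.05, 0.025, 0, 0, -0.05, 0.04, 0, 0, -0.05, 0.05, 0, 0, -0.05, 0.05, 0, 0])

```text
clock: 16.55
tcp_pos: [0.5025, 0.114, 0.0797]
ee_rot: [-0.005, 0.014, 1.0, -0.0]
ft_force: [0.2, -1.4, -2.3]
finger_gap: 0.168
```

```bash
python3 -c "
from h import *
tip()"
```

```text
tip [0.6225 0.1107 0.0785] tcp [0.5025 0.114  0.0797] toolx [-0.9996  0.0277  0.0099] F [ 0.2 -1.4 -2.3] M [-0.02  0.03  0.01]
```

>>> servo_tool(moves=[-0.02, 0, 0, 0, -0.04, 0, 0, 0, -0.06, 0, 0, 0, -0.06, 0, 0, 0])

```text
clock: 16.95
tcp_pos: [0.505, 0.1139, 0.0797]
ee_rot: [-0.005, 0.014, 1.0, -0.0]
ft_force: [-1.3, 0.6, -2.7]
finger_gap: 0.163
```

```bash
python3 -c "
from h import *
tip()"
```

```text
tip [0.625  0.1106 0.0785] tcp [0.505  0.1139 0.0797] toolx [-0.9996  0.0278  0.01  ] F [-1.3  0.6 -2.7] M [-0.04  0.02 -0.06]
```

>>> servo_tool(moves=[-0.02, 0, 0, 0, -0.04, 0, 0, 0, -0.05, 0, 0, 0, -0.05, 0, 0, 0])

```text
clock: 17.35
tcp_pos: [0.507, 0.1137, 0.0796]
ee_rot: [-0.005, 0.014, 1.0, -0.001]
ft_force: [-1.3, -1.9, -2.8]
finger_gap: 0.167
```

```bash
python3 -c "
from h import *
tip()"
```

```text
tip [0.6269 0.1104 0.0784] tcp [0.507  0.1137 0.0796] toolx [-0.9996  0.028   0.0102] F [-1.3 -1.9 -2.8] M [-0.2   0.11 -0.13]
```

Full shank diameter is in, lightly touching the +y side. I'll ease −y a little and advance.

>>> servo_tool(moves=[-0.01, -0.012, 0, 0, -0.04, -0.014, 0, 0, -0.07, -0.014, 0, 0, -0.1, -0.014, 0, 0, -0.12, -0.014, 0, 0, -0.12, -0.014, 0, 0])

```text
clock: 17.95
tcp_pos: [0.512, 0.1131, 0.0796]
ee_rot: [-0.005, 0.014, 1.0, -0.001]
ft_force: [0.0, 0.3, -3.5]
finger_gap: 0.164
```

```bash
python3 -c "
from h import *
tip()"
```

```text
tip [0.6319 0.1097 0.0784] tcp [0.512  0.1131 0.0796] toolx [-0.9996  0.028   0.0099] F [ 0.   0.3 -3.5] M [ 0.04  0.06 -0.  ]
```

>>> servo_tool(moves=[-0.05, -0.003, 0, 0, -0.1, -0.003, 0, 0, -0.15, -0.003, 0, 0, -0.2, -0.003, 0, 0, -0.25, -0.003, 0, 0, -0.3, -0.003, 0, 0, -0.35, -0.003, 0, 0, -0.35, -0.003, 0, 0])

```text
clock: 18.75
tcp_pos: [0.5263, 0.1125, 0.0795]
ee_rot: [-0.005, 0.014, 1.0, -0.001]
ft_force: [-0.1, -0.2, -2.9]
finger_gap: 0.171
```

```bash
python3 -c "
from h import *
tip()"
```

```text
tip [0.6462 0.1092 0.0783] tcp [0.5263 0.1125 0.0795] toolx [-0.9996  0.028   0.0098] F [-0.1 -0.2 -2.9] M [ 0.05  0.07 -0.04]
```

>>> servo_tool(moves=[-0.03, -0.002, 0, 0, -0.06, -0.002, 0, 0, -0.09, -0.002, 0, 0, -0.1, -0.002, 0, 0, -0.1, -0.002, 0, 0])

```text
clock: 19.25
tcp_pos: [0.5303, 0.1123, 0.0795]
ee_rot: [-0.005, 0.014, 1.0, -0.001]
ft_force: [0.4, -0.1, -2.4]
finger_gap: 0.167
```

>>> servo_tool(moves=[-0.01, 0, 0, 0, -0.02, 0, 0, 0, -0.03, 0, 0, 0, -0.04, 0, 0, 0, -0.04, 0, 0, 0])

```text
clock: 19.75
tcp_pos: [0.5319, 0.1123, 0.0794]
ee_rot: [-0.005, 0.014, 1.0, -0.001]
ft_force: [-0.2, 0.2, -2.1]
finger_gap: 0.163
```

>>> servo_tool(moves=[-0.01, 0, 0, 0, -0.02, 0, 0, 0, -0.03, 0, 0, 0, -0.04, 0, 0, 0, -0.04, 0, 0, 0])

```text
clock: 20.25
tcp_pos: [0.5324, 0.1123, 0.0792]
ee_rot: [-0.006, 0.014, 1.0, -0.001]
ft_force: [-6.4, 0.6, 0.8]
finger_gap: 0.167
```

```bash
python3 -c "
from h import *
tip()"
```

```text
tip [0.6523 0.1089 0.0776] tcp [0.5324 0.1123 0.0792] toolx [-0.9995  0.028   0.013 ] F [-6.4  0.6  0.8] M [0.09 0.84 0.04]
```

Flange met the hood at TCP x = 0.5324 (expected 0.532). Seating with about 13 N, then a gradual release.

>>> servo_tool(moves=[-0.02, 0, 0, 0, -0.035, 0, 0, 0, -0.045, 0, 0, 0, -0.045, 0, 0, 0])

```text
clock: 20.65
tcp_pos: [0.5323, 0.1123, 0.0787]
ee_rot: [-0.009, 0.014, 1.0, -0.001]
ft_force: [-8.7, 0.1, 2.2]
finger_gap: 0.166
```

```bash
python3 -c "
from h import *
tip()"
```

```text
tip [0.6522 0.109  0.0766] tcp [0.5323 0.1123 0.0787] toolx [-0.9995  0.0279  0.018 ] F [-8.7  0.1  2.2] M [ 0.03  1.2  -0.03]
```

>>> servo_tool(moves=[-0.03, 0, 0, 0, -0.05, 0, 0, 0, -0.05, 0, 0, 0, -0.03, 0, 0, 0, -0.01, 0, 0, 0, -0.01, 0, 0, 0], grip_force=20)

```text
clock: 21.25
tcp_pos: [0.5327, 0.1123, 0.0785]
ee_rot: [-0.009, 0.014, 1.0, -0.001]
ft_force: [-1.4, -0.7, -3.3]
finger_gap: 0.166
```

>>> servo_tool(moves=[0, 0, 0, 0, 0, 0, 0, 0, 0, 0, 0, 0, 0, 0, 0, 0], grip_force=4)

```text
clock: 21.65
tcp_pos: [0.5327, 0.1123, 0.0785]
ee_rot: [-0.009, 0.014, 1.0, -0.001]
ft_force: [-2.4, -0.7, -2.8]
finger_gap: 0.167
```

```bash
python3 -c "
from h import *
tip()
s=snap('scene');cv2.imwrite('pics/seat.png',cv2.resize(s['frame'][150:290,230:400,::-1],(680,560)))"
```

```text
tip [0.6526 0.1089 0.0764] tcp [0.5327 0.1123 0.0785] toolx [-0.9995  0.0279  0.0178] F [-2.4 -0.7 -2.8] M [ 0.    0.36 -0.05]
```

View pics/seat.png

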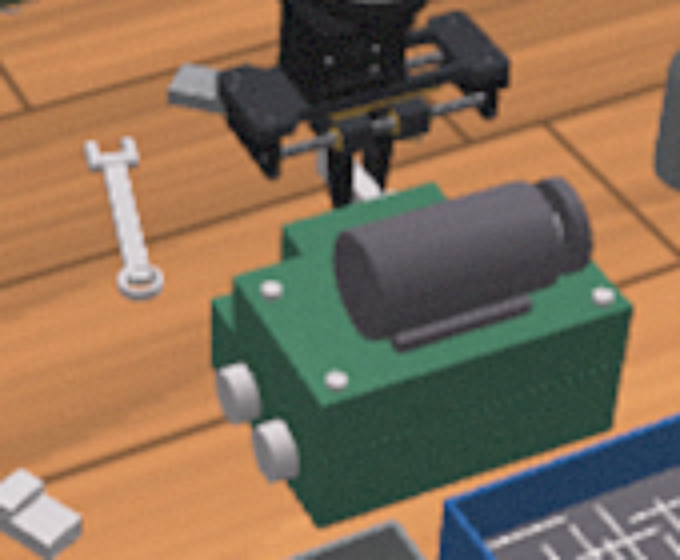

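Gripper at ≈ (355,190) in front of the hood, pin seated. Setting the shank down softly before opening.

>>> servo_tool(moves=[-0.01, 0, 0.01, 0, -0.02, 0, 0.02, 0, -0.02, 0, 0.03, 0, -0.02, 0, 0.035, 0, -0.015, 0, 0.035, 0, -0.01, 0, 0.035, 0])

```text
clock: 22.3
tcp_pos: [0.533, 0.1123, 0.0771]
ee_rot: [-0.009, 0.014, 1.0, -0.001]
ft_force: [-3.7, 0.5, -0.5]
finger_gap: 0.168
```

>>> servo_tool(moves=[0, 0, 0, 0, 0, 0, 0, 0, 0, 0, 0, 0, 0, 0, 0, 0, 0, 0, 0, 0, 0, 0, 0, 0], jaw=-0.2)

```text
clock: 22.9
tcp_pos: [0.5331, 0.1123, 0.0772]
ee_rot: [-0.009, 0.014, 1.0, -0.001]
ft_force: [-0.0, 0.3, -0.5]
finger_gap: 0.397
```

```bash
python3 -c "
from h import *
tip()"
```

```text
tip [0.6531 0.1089 0.0751] tcp [0.5331 0.1123 0.0772] toolx [-0.9995  0.0279  0.0177] F [-0.   0.3 -0.5] M [ 0.06 -0.04 -0.03]
```

>>> servo_tool(moves=[0, 0, -0.4, 0, 0, 0, -1.0, 0, 0, 0, -1.8, 0, 0, 0, -2.6, 0, 0.8, 0, -3.4, 0, 2.0, 0, -4.0, 0, 3.0, 0, -4.0, 0, 3.5, 0, -4.0, 0])

```text
clock: 23.7
tcp_pos: [0.3944, 0.1166, 0.2422]
ee_rot: [-0.007, 0.014, 1.0, -0.0]
ft_force: [0.1, 0.4, -0.3]
finger_gap: 0.404
```

>>> servo_tool(moves=[0, 4.5, 0, 0, 0, 4.5, 0, 0, 0, 4.5, 0, 0, 0, 4.5, 0, 0, 0, 4.5, 0, 0, 0, 4.5, 0, 0, 0, 4.5, 0, 0])

```text
clock: 24.4
tcp_pos: [0.3994, 0.2958, 0.2426]
ee_rot: [-0.007, 0.014, 1.0, -0.0]
ft_force: [-0.2, 0.6, 0.6]
finger_gap: 0.4
```

```bash
python3 - <<'E'
from h import *
tip()
s=snap('top');a=cv2.resize(s['frame'][130:260,180:300,::-1],(540,585),interpolation=cv2.INTER_CUBIC);cv2.imwrite('pics/fin.png',a)
X=cloud(s);m=(X[...,0]>.47)&(X[...,0]<.57)&(abs(X[...,1]-.113)<.03)&(X[...,2]>.04);P=X[m]
print(len(P))
for e in np.arange(.475,.58,.008):
    k=abs(P[:,0]-e)<.004
    if k.sum()>2: print(round(e,3),k.sum(),np.round(np.percentile(P[k,1],[2,98]),4),np.round(np.percentile(P[k,2],[50,98]),4))
E
```

```text
tip [0.5193 0.2924 0.241 ] tcp [0.3994 0.2958 0.2426] toolx [-0.9995  0.028   0.0131] F [-0.2  0.6  0.6] M [-0.01 -0.06 -0.01]
261
0.483 11 [0.1071 0.1202] [0.075  0.0816]
0.491 21 [0.1055 0.1209] [0.0785 0.0825]
0.499 22 [0.1054 0.121 ] [0.0793 0.0827]
0.507 21 [0.1051 0.1213] [0.0786 0.0841]
0.515 18 [0.1049 0.1183] [0.0809 0.0854]
0.523 18 [0.1049 0.1186] [0.0807 0.086 ]
0.531 21 [0.1043 0.1181] [0.0818 0.0852]
0.539 21 [0.1043 0.1184] [0.0817 0.0894]
0.547 22 [0.1041 0.1182] [0.0832 0.0855]
0.555 20 [0.1037 0.1184] [0.0846 0.0882]
0.563 54 [0.0904 0.1319] [0.0877 0.099 ]
0.571 12 [0.0901 0.1279] [0.0935 0.0956]
```

View pics/fin.png

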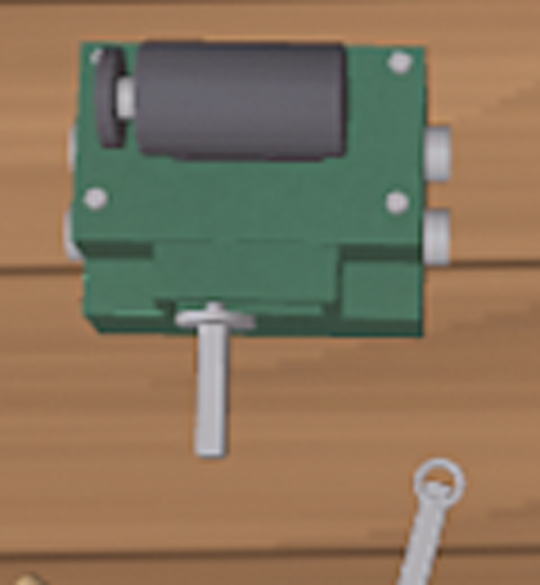

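The pin stays in the hole, handle toward the robot (≈ (210,390)), flange at ≈ (215,320). It drooped in the hole's vertical play, so I check how far out the flange stands.

```bash
python3 - <<'E'
from h import *
Xs=[cloud(snap('top')) for _ in range(6)]
X=np.nanmedian(Xs,0)
m=(X[...,0]>.465)&(X[...,0]<.58)&(abs(X[...,1]-.112)<.028)&(X[...,2]>.04);P=X[m]
h=P[(P[:,0]<.555)&(abs(P[:,1]-.112)<.007)&(P[:,2]>.068)]
a=np.polyfit(h[:,0],h[:,2],1);print('handle top slope deg',np.degrees(np.arctan(a[0])),'z at .49,.55',np.polyval(a,[.49,.55]),'xmin',np.sort(h[:,0])[:4])
f=P[(abs(P[:,1]-.112)>.011)&(P[:,0]>.54)]
print('flange',len(f)); print(np.round(f[np.argsort(f[:,2])][::3],4))
r=X[(X[...,2]>.1)&(X[...,2]<.11)&(abs(X[...,1]-.09)<.05)&(X[...,0]<.6)];print('hood front xmin',np.sort(r[:,0])[:5],np.median(r[:,2]))
v=X[(X[...,0]>.56)&(X[...,0]<.6)&(X[...,1]>.0)&(X[...,1]<.09)&(X[...,2]<.1)&(X[...,2]>.02)];print('front',np.round(np.median(v,0),4) if len(v) else None)
E
```

```text
handle top slope deg 6.7715328370246795 z at .49,.55 [0.07726028 0.08438461] xmin [0.48540812 0.48543463 0.4854911  0.48560913]
flange 108
[[0.5732 0.0902 0.0416]
 [0.5739 0.139  0.0543]
 [0.5661 0.132  0.0636]
 [0.5791 0.0878 0.0658]
 [0.5762 0.0932 0.0664]
 [0.5739 0.1372 0.0669]
 [0.5789 0.0904 0.067 ]
 [0.5732 0.0904 0.0673]
 [0.5764 0.1234 0.0675]
 [0.5759 0.0958 0.0679]
 [0.5786 0.0958 0.0683]
 [0.5762 0.1287 0.0687]
 [0.5755 0.0874 0.0693]
 [0.5643 0.101  0.0699]
 [0.5774 0.1359 0.0761]
 [0.5647 0.089  0.0796]
 [0.5664 0.0912 0.0848]
 [0.5637 0.1315 0.0868]
 [0.5635 0.1287 0.0875]
 [0.5633 0.1259 0.0885]
 [0.5653 0.096  0.0901]
 [0.5684 0.1283 0.0907]
 [0.5654 0.1255 0.0915]
 [0.5671 0.0982 0.0945]
 [0.5798 0.1245 0.1007]
 [0.5792 0.0949 0.1014]
 [0.5735 0.0921 0.1022]
 [0.5761 0.0867 0.1025]
 [0.5737 0.1241 0.103 ]
 [0.5765 0.1268 0.1031]
 [0.576  0.0893 0.1032]
 [0.5737 0.1267 0.1034]
 [0.5792 0.1347 0.1039]
 [0.5784 0.0865 0.1041]
 [0.5789 0.1293 0.1046]
 [0.576  0.1344 0.1054]]
hood front xmin [0.03582482 0.04232059 0.57205617 0.57211807 0.57233592] 0.10359617131192139
front [0.5744 0.0303 0.0595]
```

Measured rear end at x = 0.4854 m, against 0.4857 predicted for a fully seated pin that has only tilted. So the flange's lower edge is bearing on the hood front. The droop is just the hole's play, and pushing again would not change it. Handing in.

```bash
python3 -c "
from h import *
r=read_state();print(r['clock'],r['ft_force']);print(close_job())"
```

```text
24.75 [-0.10779033  0.98281739 -0.00658976]
the job is handed in; nothing more can be done
None
```

The locking pin is in the lock hole with its flange against the hood and the gripper clear of it. It rests tilted rather than level. I handed the job in at about 25 s of the 72 s allowed.

- **Picking the pin:** I took the plain steel pin from the grey cradle, not the green look-alikes. The jaws closed to 16 mm on the handle and the pin lifted straight up.
- **Finding the hole:** I reached under the hood and slid the tip along the hidden face, reading about 3 to 5 N at the end of each step. The tip dropped in about 19 mm to the +y side of the face's middle.
- **Seating:** The pin went in almost free of force until the flange met the hood at TCP x = 0.532 m, exactly where expected. I pressed it to 9 N measured, then a little further by command, short of your 15 N figure as measured. Then I eased the grip and opened the jaws.

**Last checks:**
- **Pin position:** The rear end of the handle is at x = 0.4854 m, against 0.4857 m for a seated pin that has only tilted.
- **Not exact:** After release the handle sagged about 5 to 7° in the hole's vertical play. The flange's lower edge bears on the front, but its upper edge stands a few millimetres off and its centre about 2 to 3 mm out. I left it there because its weight would tilt it again after another push.
- **Rest of the bench:** The gripper felt no contact after release. I did not measure the other bench items again; nothing in the moves showed contact with them.

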